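# Load the slow juicer and mesh its pressing screw

## Task

Load the juicer: first lower the lemon gently into its green hopper and let go of it there. Then take the pressing screw by its orange grip out of the wooden stand, turn it so that the cross-shaped splines of its stem mesh with the orange drive coupling inside the steel collar, slide it fully home, and push it on down against the coupling's spring, past the middle of the spring's travel. Finish while still gripping the screw and keeping it pressed down; leave the other things on the worktop where they are.

Things in the scene. Friction and masses are not known exactly. Their poses are not given: they have to be found in the camera images.
- lemon: Loose yellow lemon, 71 mm long (its x axis) by 53 mm wide by 51 mm high, 0.1 kg, lying on the worktop to the left or right of the juicer (it changes places with the stand). Its origin is the middle of its underside as it lies at the start; z up.
- lemon_mid (a point): The middle of the lemon, 25 mm above its origin.
- juicer: Slow juicer, fixed to the worktop: white base 165 x 310 mm, top 30 mm above the worktop, with a wide green hopper at its +y side and a narrower steel collar at its -y side. Origin: centre of the underside, on the worktop; z up. It stands turned by up to about 0.35 rad. A 16 mm thick juice spout sticks out of the collar to -x.
- hopper_floor (a point): Centre of the inner floor of the green round hopper, 32 mm above the worktop. Inner diameter 132 mm at the floor, 154 mm at the mouth; the rim is 66 mm above this point.
- coupling_mouth (a point): Centre of the mouth of the cross-shaped recess in the orange 49 mm square drive coupling, in the steel collar (bore 78 mm, rim 20 mm above); z up; 68 mm above the worktop unpressed. Slots along this frame's x and y: 13 mm wide, 41 mm end to end, 20 mm deep. Stands at any angle and turns only stiffly (0.25 N m): turn the screw to fit. A quarter turn fits the same.
- spring_seat (a joint): How far the coupling has been pushed down: 0 at rest to 0.010 m at its stop. The spring takes about 4 N to start and about 15 N at the stop. It sinks too if the splines do not mesh and ride on top.
- stand: Wooden block, 90 x 90 x 40 mm, fixed to the worktop, to the left or right of the juicer, holding the screw upright in a round 45 mm hole. Origin: centre of its underside.
- screw: Pressing screw, loose, 104 mm tall, 0.15 kg, upright in the stand. Origin: centre of the stem's lower end, z up. Stem: cross of four ribs along x and y, 9 mm thick, 36 mm tip to tip, 26 mm long (lowest 4 mm: 5 x 32 mm). Above it a black disc 56 mm across, 6 mm thick, which rests on the stand, then the black body. Fully home, the origin is 20 mm below the coupling's mouth.
- screw_grip (a point): Middle of the screw's orange flat grip, 86 mm above the screw's origin, same axes. The grip is 44 mm long along x, 22 mm thick along y, 36 mm high; grip it across y. The stem's ribs lie along and across the grip.
- tin: Bystander: food tin 75 mm across, 58 mm high, origin centre of underside. Leave alone.
- spice_jar: Bystander: spice jar with yellow cap, 42 mm across, 96 mm high, origin centre of underside. Leave alone.
- timer: Bystander: white kitchen timer 62 mm across, 47 mm high, origin centre of underside. Leave alone.
- cheese_1: Bystander: pack of cheese 73 x 102 x 37 mm far to the left, origin centre of underside. Leave alone.
Things that resemble listed ones, but are neither listed nor needed, are in the scene too. Several things look just like the lemon: the one meant starts farthest to the robot's right.

How it is judged:
By the outcome, as a careful person would: the job done as asked, in the order asked, and still so for the second after the job is handed in, while the arm keeps its last pose, push and grip.
It also fails if it takes over 61 s, if anything falls off the work surface, if the arm or the gripper's body presses on something with over 40 N, if the wrist force passes 120 N, or if a joint passes its speed limit or range.

## Robot

A 6-joint arm with a two-finger parallel gripper is mounted at the origin on a cart in front of the work surface, level with it; the furniture and walls round the work are solid. World frame = base frame: x ahead of the robot, y to its left, z up, the work surface at z = 0. Lengths are in mm, angles in rad, forces in N, time in s.
With the tool pointing down it reaches from about 350 to 875 mm from the base axis. Payload 4.2 kg.
Tool frame: the origin (TCP) lies at the very end of the fingers, on their centre line; the grasp point (between the pads) lies 19 mm behind it; z points along the fingers, y is the line along which they close (so a half turn about z gives the same grasp; the last joint's range is limited). The gripper opens to 85 mm and grips with 20 to 120 N. Pads are 22 mm wide; open, the fingers measure 114 mm over their backs; the gripper's body (76 mm by 85 mm) begins 54 mm behind the grasp point. The pads swing forward as they close: fully open they stand 13 mm farther back than shut.
Start: joints at [1.552, 0.385, 0.008, 0, -1.194, -0.259], TCP at [171.368, 601.026, 231.312] pointing down, gripper open.
Joint ranges: [-3.14, 3.14], [-1.21, 2.06], [-1.07, 1.41], [-3.16, 2.05], [-2.99, -0.16], [-3.1, 3.1]. Speed limits (rad/s): [2.79, 2.79, 3.14, 3.14, 3.14, 3.14].

## Interface

Orientations are given as a unit quaternion [x, y, z, w].
In Python, from bench import read_state, get_image, camera_model, job_done gives the robot as it stands.
- The arm moves only by the shell command python3 -m handwheel 'ROWS'. ROWS is JSON, a list of rows, each a list of 7 numbers: the shift along the tool's x, y, z in m, then the turn, a rotation vector about the tool's x, y, z in rad, then the gripper's target within -1 to 1 (fully open at 1, half-way at 0, shut at -1). In form: [[dx, dy, dz, wx, wy, wz, jaw], ...]. A call has 1 to 10 rows; each row is the pose to reach, as a shift and turn from the pose commanded when the call began, along the tool's axes at that moment; what a row does not reach only later rows make up. A row lasts 1/8 s, in which the tool goes at most 62.5 mm and 10.7 degrees, less where a joint would pass 70% of its speed; a pose out of reach is approached as far as the arm can. A call with a gripper value outside its range is refused whole. The fingers move at their own pace and stop on an object; the grip force is fixed at half the most. Time passes only in rows, so rows that repeat a pose let the fingers close. It gives the time, the measured TCP pose, the force, the opening and the grip force at its end, in the units of the state.
- read_state(): the state, without advancing time (a new reading comes with each control period).
- get_image(name): name is "scene" or "side" or "wrist"; returns (picture, depth): 400x640x3 uint8, blue, green, red; 400x640 float32, mm along the optical axis (not along the pixel's ray), 0 where there is no reading.
- camera_model(name): a dict with "K" (3x3 intrinsics, pixels), "rvec" (rotation vector, rad) and "tvec" (3), from world to camera coordinates, as OpenCV has them; the wrist camera has in their place "hand_eye" (4x4, takes a point from camera to tool coordinates, whose origin is the TCP and whose axes are the flange's). Camera axes: x right, y down, z forward; pixel columns grow to the right and rows downward; lengths in mm; the calibration is good to about 2 mm. A picture is of the moment at which its call begins: read the wrist's pose just before it. camera_model takes no time and is no camera call.
- job_done(): hands the job in; it is judged then, once.
The state is a dict: "clock": time; "joints": joint angles; "joint_vel": joint speeds; "joint_efforts": joint torques, N m; "position": TCP position; "ee_rot": TCP orientation; "contact_force": force on the tool from outside, world axes, zero at the start; "wrist_torque": the same for the moment, N m; "gripper_width": finger opening in mm; "grasp_force": force on a finger pad.
Only numpy, scipy, OpenCV 4.12 (cv2) and the standard library are available. Lean on these libraries where they do the work, as an engineer would, in place of code of your own. Each camera call takes 0.05 s, during which the arm holds its last target. There are 200 camera calls.

## Working session

There is one attempt and no reset: what is moved stays moved. The work goes in short steps, Python scripts to look and compute and a shell command to move; the robot and the scene stay as the last step left them, time stands still between calls to the robot, and variables do not carry over. Pictures are saved under pics/ and viewed, at most 10 in all, crops included, and the job is handed in when it is done.

```bash
mkdir -p pics
cat > h.py <<'E'
import numpy as np, cv2
from scipy.spatial.transform import Rotation as R
from bench import read_state, get_image, camera_model
def cloud(name):
    s=read_state(); im,d=get_image(name); m=camera_model(name); K=np.array(m["K"])
    v,u=np.mgrid[:400,:640]
    P=np.stack([(u-K[0,2])/K[0,0]*d,(v-K[1,2])/K[1,1]*d,d],-1)
    if "rvec" in m:
        Rm=R.from_rotvec(np.ravel(m["rvec"])).as_matrix(); W=(P-np.ravel(m["tvec"]))@Rm
    else:
        H=np.array(m["hand_eye"]); T=P@H[:3,:3].T+H[:3,3]
        W=T@R.from_quat(s["ee_rot"]).as_matrix().T+np.array(s["position"])
    W[d==0]=np.nan
    return im,d,W
E
python3 - <<'E'
from h import *
s=read_state(); print(s)
ims=[]
for n in("scene","side"):
    im,d,W=cloud(n); np.save(n+".npy",W); cv2.imwrite(f"pics/{n}0.png",im)
E
```

```text
{'clock': 0.0, 'joints': array([ 1.55162695e+00,  3.85572134e-01,  6.58358012e-03, -4.69969400e-04,
       -1.19398358e+00, -2.58576831e-01]), 'joint_vel': array([ 1.31054675e-04,  4.09048890e-04,  1.73356518e-03,  1.69447340e-06,
       -1.05965587e-03,  5.88751880e-04]), 'joint_efforts': array([ 1.56611291e-04, -3.92290020e+01,  1.88393390e+01,  4.18633461e+00,
       -4.62568642e-03,  5.26199585e-06]), 'position': array([171.21136247, 600.47464823, 230.19995006]), 'ee_rot': array([ 9.90360003e-01, -1.38512936e-01, -8.69264785e-05,  1.10619817e-03]), 'contact_force': array([ 0.21542972,  0.11516995, -0.15343147]), 'wrist_torque': array([0.05939359, 0.01979328, 0.02736277]), 'grasp_force': 0.0, 'gripper_width': 85.35914573939131}
```

View pics/scene0.png

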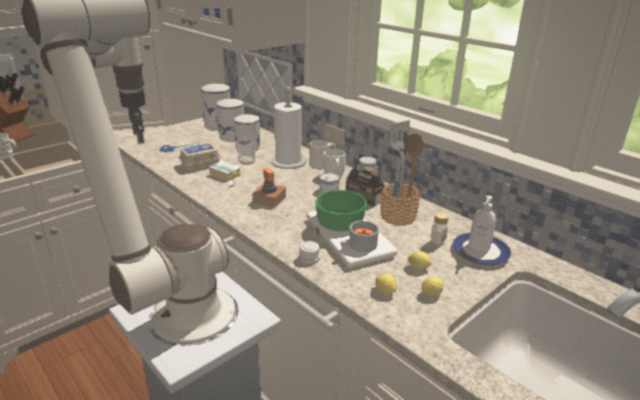

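View pics/side0.png

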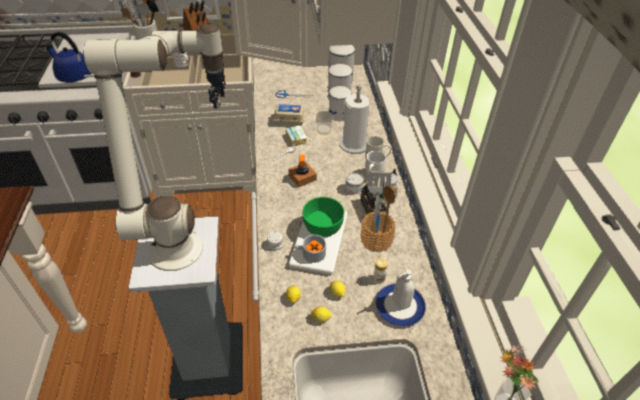

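The scene view shows lemons at (386,284), (432,286) and (419,260), the hopper at (341,208), the collar at (363,236) and the stand with screw at (268,190). The side view shows lemons at (293,294), (338,289) and (321,314), the hopper at (323,216), the coupling at (314,247) and the stand at (303,172). Next I'll measure them.

Run:
```python
from h import *
for n,bx in (("scene",dict(l1=(386,284),l2=(432,286),l3=(419,260),jar=(440,230),hop=(341,210),cup=(363,233),grip=(268,180),stand=(268,195),timer=(309,252))),
          ("side",dict(l1=(293,294),l2=(338,289),l3=(321,314),jar=(380,270),hop=(323,216),cup=(314,247),grip=(302,161),stand=(303,174),timer=(275,240)))):
    im=cv2.imread(f"pics/{n}0.png"); W=np.load(n+".npy"); hsv=cv2.cvtColor(im,cv2.COLOR_BGR2HSV)
    ms=dict(l=(20,35,120),h=(50,85,100),c=(3,15,170),g=(3,15,170))
    for k,(u,v) in bx.items():
        m=np.zeros((400,640),bool); r=32 if k=="hop" else 16; m[v-r:v+r,u-r:u+r]=1
        if k[0] in "lhcg" :
            a,b,sm=ms[k[0]]; m&=(hsv[...,0]>=a)&(hsv[...,0]<=b)&(hsv[...,1]>=sm)&(hsv[...,2]>60)
        else: m&=(W[...,2]>15)&(W[...,2]<200)
        m&=W[...,2]>8
        p=W[m]; print(n,k,len(p)); 
        if len(p): print("  med",np.nanmedian(p,0).round(),"lo",np.nanpercentile(p,3,axis=0).round(),"hi",np.nanpercentile(p,97,axis=0).round())
```

```text
scene l1 117
  med [ 417. -274.   44.] lo [ 406. -288.   33.] hi [ 431. -248.   52.]
scene l2 68
  med [ 494. -348.   45.] lo [ 484. -360.   39.] hi [ 508. -336.   52.]
scene l3 61
  med [ 575. -263.   46.] lo [ 558. -280.   32.] hi [ 589. -239.   52.]
scene jar 422
  med [ 719. -219.   58.] lo [ 711. -251.   17.] hi [ 749. -192.   97.]
scene hop 0
scene cup 0
scene grip 0
scene stand 542
  med [489. 338.  40.] lo [451. 299.  16.] hi [547. 386.  82.]
scene timer 317
  med [361. -22.  42.] lo [343. -40.  17.] hi [393.  10.  48.]
side l1 196
  med [ 422. -273.   41.] lo [ 402. -293.   22.] hi [ 445. -245.   53.]
side l2 200
  med [ 575. -267.   41.] lo [ 553. -284.   21.] hi [ 598. -240.   53.]
side l3 231
  med [ 507. -360.   41.] lo [ 480. -375.   22.] hi [ 535. -337.   53.]
side jar 290
  med [ 730. -225.   71.] lo [ 712. -252.   17.] hi [ 760. -197.   99.]
side hop 1250
  med [562.  81.  54.] lo [492. -28.  26.] hi [630. 128.  96.]
side cup 119
  med [513. -88.  64.] lo [ 486. -114.   45.] hi [537. -68.  73.]
side grip 63
  med [504. 333.  97.] lo [464. 320.  30.] hi [546. 364. 119.]
side stand 447
  med [501. 333.  40.] lo [453. 297.  16.] hi [554. 383. 114.]
side timer 203
  med [370. -26.  42.] lo [346. -43.  17.] hi [396.   8.  52.]
```

```bash
cat >> h.py <<'E'
def go(x,y,z,yaw=None,cmd=None):
    """row values from present pose to world target; yaw = world angle of tool y (mod pi, nearest j6 within range), tool down"""
    s=read_state(); p=np.array(s["position"]); Rc=R.from_quat(s["ee_rot"])
    d=Rc.inv().apply(np.array([x,y,z])-p)
    ty=Rc.as_matrix()[:,1]; now=np.arctan2(ty[1],ty[0])
    print("pos",p.round(1),"tooly",now.round(3),"j6",s["joints"][5].round(2),"F",np.round(s["contact_force"],1),"w",round(s["gripper_width"],1))
    print("row shift m",(d/1000).round(4),"dist",np.linalg.norm(d).round())
    c=[now] if yaw is None else [yaw,yaw+np.pi,yaw-np.pi,yaw+2*np.pi]
    for k in c:
        zx=np.array([np.cos(k),np.sin(k),0]); Z=np.array([0,0,-1.]); T=np.stack([np.cross(zx,Z),zx,Z],1)
        w=(Rc.inv()*R.from_matrix(T)).as_rotvec(); print("  turn",w.round(4),"to yaw",round(k,3))
E
python3 - <<'E'
from h import *
print(camera_model("wrist"))
go(505,320,300)
go(510,-60,300)
go(505,-357,250)
E
```

```text
{'K': array([[299.09655141,   0.        , 318.96909836],
       [  0.        , 299.09655141, 200.78440812],
       [  0.        ,   0.        ,   1.        ]]), 'hand_eye': array([[ 8.15028524e-04, -9.56293436e-01, -2.92407591e-01,
         7.43826093e+01],
       [ 9.99999660e-01,  8.15963623e-04,  1.18764323e-04,
         5.43479169e-01],
       [ 1.25020415e-04, -2.92407588e-01,  9.56293776e-01,
        -1.42682119e+02],
       [ 0.00000000e+00,  0.00000000e+00,  0.00000000e+00,
         1.00000000e+00]])}
pos [171.3 600.5 230.3] tooly -1.849 j6 -0.26 F [ 0.1  0.1 -0.5] w 85.5
row shift m [ 0.3979  0.1783 -0.0693] dist 442.0
  turn [ 0.002  -0.0001  0.    ] to yaw -1.849
pos [171.3 600.5 230.3] tooly -1.849 j6 -0.26 F [ 0.1  0.1 -0.5] w 85.5
row shift m [ 0.507   0.5423 -0.0686] dist 746.0
  turn [ 0.002  -0.0001  0.    ] to yaw -1.849
pos [171.3 600.5 230.3] tooly -1.849 j6 -0.26 F [ 0.1  0.1 -0.5] w 85.5
row shift m [ 0.5837  0.8292 -0.018 ] dist 1014.0
  turn [ 0.002  -0.0001  0.    ] to yaw -1.849
```

```bash
python3 -m handwheel '[[0.05,0.02,-0.04,0,0,0,1],[0.1,0.045,-0.06,0,0,0,1],[0.15,0.067,-0.06,0,0,0,1],[0.2,0.09,-0.06,0,0,0,1],[0.25,0.112,-0.06,0,0,0,1],[0.3,0.134,-0.06,0,0,0,1],[0.35,0.157,-0.06,0,0,0,1],[0.398,0.178,-0.06,0,0,0,1],[0.398,0.178,-0.06,0,0,0,1]]'
python3 - <<'E'
from h import *
im,d,W=cloud("wrist"); np.save("ws.npy",W); cv2.imwrite("pics/ws.png",im)
go(505,320,300)
go(510,-60,300)
E
```

```text
clock: 1.23
position: [507.2, 318.1, 290.3]
ee_rot: [0.99, -0.141, -0.001, 0.001]
contact_force: [-0.9, -0.4, 0.1]
gripper_width: 85.5
grasp_force: 0.0
pos [506.1 319.3 290.4] tooly -1.852 j6 0.46 F [-0.   0.5 -0.7] w 85.0
row shift m [-0.0012 -0.0004 -0.0096] dist 10.0
  turn [ 0.0013  0.0011 -0.    ] to yaw -1.852
pos [506.1 319.3 290.4] tooly -1.852 j6 0.46 F [-0.   0.5 -0.7] w 85.0
row shift m [ 0.1089  0.3633 -0.0093] dist 379.0
  turn [ 0.0013  0.0011 -0.    ] to yaw -1.852
```

View pics/ws.png

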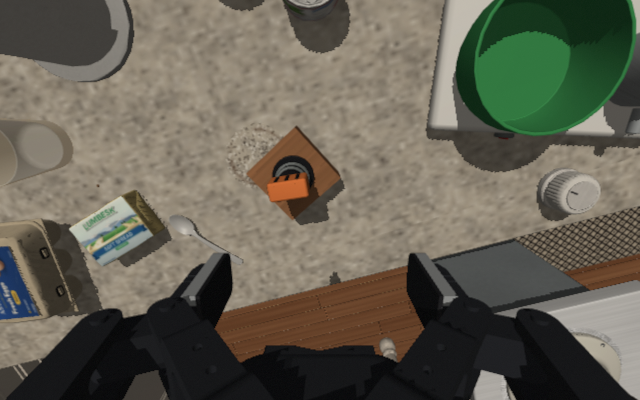

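The wrist view shows the stand at (293,172) and the orange grip's top at (289,187). I'll compute the grip pose, then fly over the collar.

```bash
python3 - <<'E'
from h import *
W=np.load("ws.npy"); im=cv2.imread("pics/ws.png"); hsv=cv2.cvtColor(im,cv2.COLOR_BGR2HSV)
m=(hsv[...,0]>=2)&(hsv[...,0]<=15)&(hsv[...,1]>160)&(hsv[...,2]>120); m[:130]=0;m[230:]=0;m[:,:220]=0;m[:,350:]=0
p=W[m]; print(len(p),np.nanpercentile(p,[2,50,98],axis=0).round(1))
t=p[p[:,2]>112]; r=cv2.minAreaRect(t[:,:2].astype(np.float32)); print("top",len(t),t.mean(0).round(1),r)
st=W[130:230,220:350].reshape(-1,3); st=st[(abs(st[:,2]-40)<6)]; r=cv2.minAreaRect(st[:,:2].astype(np.float32)); print("stand",r, np.median(st[:,2]))
go(520,-80,290)
E
python3 -m handwheel '[[0.016,0.054,0,0,0,0,1],[0.032,0.108,0,0,0,0,1],[0.048,0.162,0,0,0,0,1],[0.064,0.216,0,0,0,0,1],[0.08,0.27,0,0,0,0,1],[0.1,0.324,0,0,0,0,1],[0.12,0.38,0,0,0,0,1],[0.124,0.38,0,0,0,0,1],[0.124,0.38,0,0,0,0,1]]'
python3 - <<'E'
from h import *
im,d,W=cloud("wrist"); np.save("wc.npy",W); cv2.imwrite("pics/wc.png",im)
go(505,-357,250)
E
```

```text
838 [[496.8 332.9  95.9]
 [509.2 353.4 117.7]
 [519.8 373.8 119.4]]
top 759 [508.  353.3 117.7] ((507.3851013183594, 353.8171691894531), (43.35905456542969, 21.89739990234375), 83.37529754638672)
stand ((507.0229187011719, 354.11529541015625), (90.08993530273438, 90.64021301269531), 26.106250762939453) 40.09033784220689
pos [506.1 319.3 290.4] tooly -1.852 j6 0.46 F [-0.   0.5 -0.7] w 85.0
row shift m [0.1241 0.3798 0.0007] dist 400.0
  turn [ 0.0013  0.0011 -0.    ] to yaw -1.852
clock: 2.4
position: [520.3, -78.0, 291.0]
ee_rot: [0.99, -0.138, -0.0, -0.0]
contact_force: [0.7, 0.1, -0.2]
gripper_width: 85.5
grasp_force: 0.0
pos [520.2 -77.5 291.1] tooly -1.847 j6 1.13 F [ 0.7  0.6 -0.2] w 85.6
row shift m [0.0616 0.2731 0.041 ] dist 283.0
  turn [-0.0002  0.0005  0.    ] to yaw -1.847
```

View pics/wc.png

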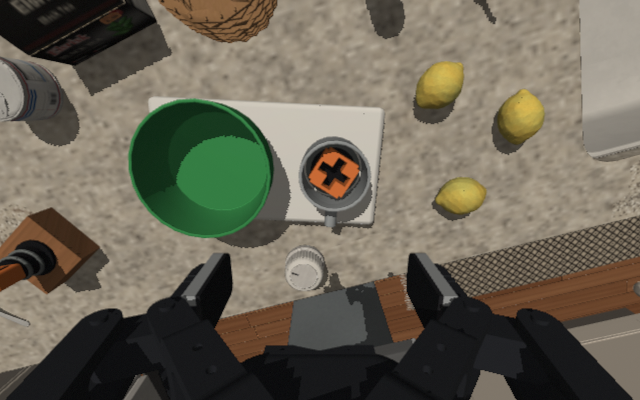

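The view shows the coupling at (334,174) with the collar around it, the hopper at (202,168), and lemons at (441,85), (521,116) and (460,197). The target is the one at (521,116). I'll measure the coupling angle and the lemon.

Run:
```python
from h import *
def pca(t): 
    q=t[:,:2]-t[:,:2].mean(0); w,v=np.linalg.eigh(q.T@q); return np.degrees(np.arctan2(v[1,1],v[0,1]))
W=np.load("wc.npy"); im=cv2.imread("pics/wc.png"); hsv=cv2.cvtColor(im,cv2.COLOR_BGR2HSV)
o=(hsv[...,0]>=2)&(hsv[...,0]<=15)&(hsv[...,1]>150)&(hsv[...,2]>100)
m=np.zeros_like(o); m[135:215,295:375]=1; m&=o
p=W[m]; p=p[abs(p[:,2]-68)<6]; print("coup",len(p),np.median(p,0).round(1),cv2.minAreaRect(p[:,:2].astype(np.float32)))
# cross fit: project template of orange(4 quadrants) onto plane pts
from scipy.optimize import minimize
sub=W[140:210,298:372].reshape(-1,3); c=cv2.minAreaRect(p[:,:2].astype(np.float32))[0]
def cost(v):
    a=v[2]; q=(p[:,:2]-v[:2])@np.array([[np.cos(a),-np.sin(a)],[np.sin(a),np.cos(a)]])
    q=abs(q); ins=((q[:,0]<6.5)&(q[:,1]<20.5))|((q[:,1]<6.5)&(q[:,0]<20.5)); out=(q.max(1)>24.5)
    return ins.sum()+out.sum()
best=sorted((cost((c[0]+dx,c[1]+dy,a)),round(c[0]+dx,1),round(c[1]+dy,1),round(np.degrees(a))) for dx in np.arange(-4,5,1) for dy in np.arange(-4,5,1) for a in np.radians(np.arange(0,90,2)))[:12]
print(best)
# collar rim
s=W[130:225,290:380].reshape(-1,3); s=s[abs(s[:,2]-88)<4]; print("rim",len(s),cv2.minEnclosingCircle(s[:,:2].astype(np.float32)))
g=W[90:245,120:280].reshape(-1,3); g1=g[abs(g[:,2]-98)<3]; print("hop rim",len(g1),cv2.minEnclosingCircle(g1[:,:2].astype(np.float32)))
b=np.nonzero(abs(W[...,2]-30)<3); bb=W[b]; k=(b[0]>90)&(b[0]<232)&(b[1]>140)&(b[1]<390); print("base",cv2.minAreaRect(bb[k][:,:2].astype(np.float32)))
y=(hsv[...,0]>=18)&(hsv[...,0]<=35)&(hsv[...,1]>110)
for (u,v) in((441,85),(521,116),(460,197)):
    m=np.zeros_like(y); m[v-35:v+35,u-32:u+32]=1; q=W[m&y]; q=q[q[:,2]>8]; print("lemon",len(q),cv2.minAreaRect(q[:,:2].astype(np.float32)),pca(q),np.nanpercentile(q[:,2],98))
```

```text
coup 941 [513.4 -95.   68. ] ((513.5218505859375, -94.96580505371094), (49.154747009277344, 49.11052703857422), 41.6554069519043)
[(np.int64(42), np.float64(513.5), np.float64(-95.0), 42), (np.int64(59), np.float64(513.5), np.float64(-95.0), 40), (np.int64(70), np.float64(513.5), np.float64(-95.0), 44), (np.int64(74), np.float64(514.5), np.float64(-95.0), 40), (np.int64(76), np.float64(514.5), np.float64(-95.0), 44), (np.int64(78), np.float64(514.5), np.float64(-95.0), 42), (np.int64(83), np.float64(514.5), np.float64(-94.0), 42), (np.int64(89), np.float64(513.5), np.float64(-95.0), 38), (np.int64(89), np.float64(514.5), np.float64(-96.0), 42), (np.int64(91), np.float64(513.5), np.float64(-94.0), 44), (np.int64(93), np.float64(513.5), np.float64(-94.0), 40), (np.int64(97), np.float64(514.5), np.float64(-95.0), 38)]
rim 778 ((513.515869140625, -94.95413970947266), 42.885650634765625)
hop rim 1751 ((562.5152587890625, 51.96830749511719), 81.06411743164062)
base ((542.185546875, -10.047760009765625), (305.4207458496094, 161.55184936523438), 71.60301971435547)
lemon 1748 ((578.5988159179688, -251.82421875), (53.61903381347656, 55.61090087890625), 72.31718444824219) 123.40157856466462 51.147812512826434
lemon 1824 ((509.86419677734375, -346.1314697265625), (57.8062744140625, 51.359291076660156), 24.14995002746582) 164.92530840716447 51.18404724642642
lemon 1371 ((425.989013671875, -257.9125671386719), (52.170433044433594, 56.35212326049805), 35.67855453491211) 94.73564230909788 51.171567101576954
```

```bash
python3 - <<'E'
from h import *
go(515,-350,210)
E
python3 -m handwheel '[[0.013,0.054,0.015,0,0,0,1],[0.026,0.108,0.03,0,0,0,1],[0.039,0.162,0.045,0,0,0,1],[0.052,0.216,0.06,0,0,0,1],[0.07,0.264,0.08,0,0,0,1],[0.07,0.264,0.08,0,0,0,1],[0.07,0.264,0.08,0,0,0,1]]'
python3 - <<'E'
from h import *
im,d,W=cloud("wrist"); cv2.imwrite("pics/wl.png",im)
hsv=cv2.cvtColor(im,cv2.COLOR_BGR2HSV)
y=((hsv[...,0]>=18)&(hsv[...,0]<=35)&(hsv[...,1]>110)&(W[...,2]>6)).astype(np.uint8)
n,l,st,c=cv2.connectedComponentsWithStats(y)
for i in range(1,n):
    if st[i,4]<500: continue
    q=W[l==i]; e=q[(q[:,2]>12)]; x=q[:,:2]-q[:,:2].mean(0)
    print(c[i],st[i],cv2.minAreaRect(q[:,:2].astype(np.float32)),q[q[:,2]>46].mean(0))
go(515,-350,210)
E
```

```text
pos [520.2 -77.5 291.1] tooly -1.847 j6 1.13 F [ 0.7  0.6 -0.2] w 85.6
row shift m [0.0693 0.2636 0.081 ] dist 284.0
  turn [-0.0002  0.0005  0.    ] to yaw -1.847
clock: 3.32
position: [516.0, -350.4, 211.2]
ee_rot: [0.991, -0.137, -0.0, -0.0]
contact_force: [0.9, -0.1, 0.2]
gripper_width: 85.5
grasp_force: 0.0
[217.64124783 148.00823224] [ 191  122   54   53 2308] ((577.8863525390625, -256.0854797363281), (51.76285934448242, 55.59055709838867), 71.80319213867188) [ 577.63213944 -254.0300037    48.8365212 ]
[319.13233831 183.57363184] [ 297  153   46   61 2010] ((510.0890197753906, -350.0643310546875), (56.92082977294922, 52.90198516845703), 28.131364822387695) [ 509.93272901 -349.1937658    48.78572474]
[268.20466472 268.50845481] [ 241  248   55   43 1715] ((426.70013427734375, -262.3898620605469), (57.70973205566406, 49.857261657714844), 47.178157806396484) [ 426.12611829 -261.93969516   48.80339549]
pos [ 516.1 -350.2  211.9] tooly -1.846 j6 1.63 F [0.3 0.  0.5] w 85.5
row shift m [-0.0011  0.0001  0.0019] dist 2.0
  turn [ 0.     -0.0008  0.    ] to yaw -1.846
```

View pics/wl.png

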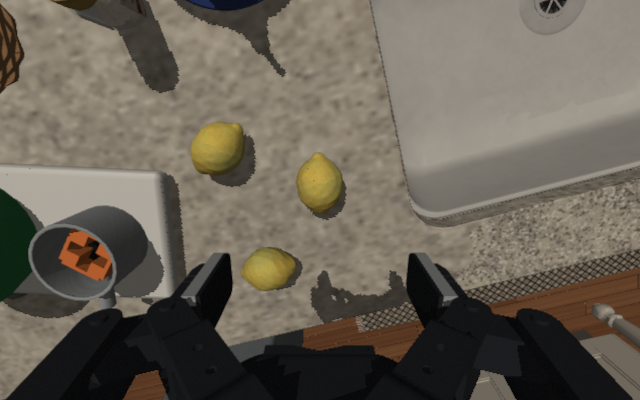

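The view shows the target at (319,183), its long axis nearly along the image's vertical (tool x). The current yaw already grips across the width, so I go straight down.

```bash
python3 -m handwheel '[[-0.006,0.001,0.03,0,0,0,1],[-0.006,0.001,0.08,0,0,0,1],[-0.006,0.001,0.13,0,0,0,1],[-0.006,0.001,0.17,0,0,0,1],[-0.006,0.001,0.195,0,0,0,1],[-0.006,0.001,0.205,0,0,0,1],[-0.006,0.001,0.205,0,0,0,1],[-0.006,0.001,0.205,0,0,0,-0.3],[-0.006,0.001,0.205,0,0,0,-0.3],[-0.006,0.001,0.205,0,0,0,-0.3]]'
python3 -m handwheel '[[0,0,0,0,0,0,-0.5],[0,0,0,0,0,0,-0.5],[0,0,0,0,0,0,-0.5]]'
```

```text
clock: 4.62
position: [510.2, -351.5, 8.5]
ee_rot: [0.99, -0.138, 0.001, 0.0]
contact_force: [-0.8, 2.0, 5.8]
gripper_width: 49.6
grasp_force: 60.9
clock: 5.0
position: [510.2, -351.5, 8.5]
ee_rot: [0.99, -0.138, 0.001, 0.0]
contact_force: [-0.8, 1.8, 5.4]
gripper_width: 49.1
grasp_force: 60.9
```

```bash
python3 -m handwheel '[[0,0,-0.02,0,0,0,-0.5],[0,0,-0.06,0,0,0,-0.5],[0,0,-0.11,0,0,0,-0.5],[0,0,-0.15,0,0,0,-0.5],[0,0,-0.15,0,0,0,-0.5]]'
python3 - <<'E'
from h import *
print(read_state()["grasp_force"]); go(562.5,52,158)
E
```

```text
clock: 5.62
position: [511.2, -352.2, 161.2]
ee_rot: [0.99, -0.138, 0.005, 0.001]
contact_force: [-0.6, 0.3, -2.4]
gripper_width: 49.5
grasp_force: 62.3
62.29001655243337
pos [ 511.2 -352.2  161.2] tooly -1.848 j6 1.64 F [-0.6  0.3 -2.4] w 49.5
row shift m [-0.0615 -0.4028  0.0021] dist 407.0
  turn [ 0.0014 -0.0094  0.    ] to yaw -1.848
```

```bash
python3 -m handwheel '[[-0.006,-0.04,0,0,0,0,-0.5],[-0.014,-0.09,0,0,0,0,-0.5],[-0.022,-0.145,0,0,0,0,-0.5],[-0.03,-0.2,0,0,0,0,-0.5],[-0.039,-0.255,0,0,0,0,-0.5],[-0.047,-0.31,0,0,0,0,-0.5],[-0.055,-0.36,0,0,0,0,-0.5],[-0.0615,-0.403,0,0,0,0,-0.5],[-0.0615,-0.403,0,0,0,0,-0.5]]'
python3 - <<'E'
from h import *
go(562.5,52,43)
E
```

```text
clock: 6.75
position: [560.2, 55.8, 155.3]
ee_rot: [0.991, -0.137, -0.001, 0.0]
contact_force: [-0.7, -0.4, -0.8]
gripper_width: 48.9
grasp_force: 62.5
pos [560.2  55.8 155.3] tooly -1.845 j6 0.91 F [-0.7 -0.4 -0.8] w 48.9
row shift m [0.0033 0.003  0.1123] dist 112.0
  turn [ 0.0004  0.0013 -0.    ] to yaw -1.845
```

```bash
python3 -m handwheel '[[0.002,0.002,0.02,0,0,0,-0.5],[0.002,0.002,0.05,0,0,0,-0.5],[0.002,0.002,0.08,0,0,0,-0.5],[0.002,0.002,0.096,0,0,0,-0.5],[0.002,0.002,0.103,0,0,0,-0.5],[0.002,0.002,0.108,0,0,0,-0.5],[0.002,0.002,0.108,0,0,0,-0.5]]'
python3 - <<'E'
from h import *
go(562.5,52,41)
E
```

```text
clock: 7.62
position: [562.3, 50.9, 48.7]
ee_rot: [0.99, -0.138, 0.0, -0.0]
contact_force: [0.7, 0.1, -0.5]
gripper_width: 49.4
grasp_force: 62.4
pos [562.3  50.9  48.7] tooly -1.849 j6 0.92 F [ 0.7  0.1 -0.5] w 49.4
row shift m [-0.0001 -0.0011  0.0077] dist 8.0
  turn [-0.0005 -0.0007 -0.    ] to yaw -1.849
```

```bash
python3 -m handwheel '[[0,0,0.003,0,0,0,-0.5],[0,0,0.005,0,0,0,-0.5],[0,0,0.006,0,0,0,-0.5],[0,0,0.007,0,0,0,-0.5],[0,0,0.007,0,0,0,-0.5]]'
```

```text
clock: 8.25
position: [561.9, 50.8, 41.3]
ee_rot: [0.99, -0.138, -0.0, 0.0]
contact_force: [-0.2, 0.2, -1.4]
gripper_width: 49.3
grasp_force: 62.5
```

```bash
python3 -m handwheel '[[0,0,0.001,0,0,0,-0.5],[0,0,0.001,0,0,0,0.3],[0,0,0.001,0,0,0,0.45],[0,0,0.001,0,0,0,0.6],[0,0,0.001,0,0,0,0.6]]'
python3 -m handwheel '[[0,0,-0.015,0,0,0,0.6],[0,0,-0.05,0,0,0,0.6],[0,0,-0.1,0,0,0,0.6],[0,0,-0.16,0,0,0,0.6],[0,0,-0.21,0,0,0,0.6],[0,0,-0.21,0,0,0,0.6]]'
python3 - <<'E'
from h import *
im,d,W=cloud("wrist"); cv2.imwrite("pics/whop.png",im)
hsv=cv2.cvtColor(im,cv2.COLOR_BGR2HSV)
y=((hsv[...,0]>=18)&(hsv[...,0]<=33)&(hsv[...,1]>110)).astype(np.uint8); y[280:]=0
n,l,st,c=cv2.connectedComponentsWithStats(y)
for i in range(1,n):
    if st[i,4]>500: print(st[i],np.nanmean(W[l==i],0),np.nanpercentile(W[l==i][:,2],98))
go(507.4,353.8,250,np.radians(83.4+90))
E
```

```text
clock: 8.88
position: [562.0, 50.8, 40.4]
ee_rot: [0.99, -0.138, 0.0, -0.0]
contact_force: [0.3, 0.5, -0.5]
gripper_width: 68.1
grasp_force: 0.0
clock: 9.62
position: [564.3, 51.3, 256.9]
ee_rot: [0.99, -0.138, 0.006, -0.002]
contact_force: [-0.5, 0.2, 0.3]
gripper_width: 68.3
grasp_force: 0.0
[ 537   66   62   51 2363] [ 580.27592286 -243.34797963   40.80876931] 51.25714581560048
[ 299  150   44   59 1888] [564.96417425  49.78731248  74.64812009] 83.28217466422683
[ 548  191   60   40 1840] [ 431.83970416 -249.87689245   39.78831216] 51.17195340587903
pos [562.7  51.1 253.6] tooly -1.849 j6 0.92 F [ 0.2  0.7 -1.2] w 68.0
row shift m [-0.1362 -0.2759  0.004 ] dist 308.0
  turn [-0.0067 -0.0015  1.4082] to yaw 3.026
  turn [ 1.5000e-03 -7.1000e-03 -1.7334e+00] to yaw 6.168
  turn [ 1.5000e-03 -7.1000e-03 -1.7334e+00] to yaw -0.115
  turn [-0.0067 -0.0015  1.4082] to yaw 9.31
```

The lemon lies in the hopper, at (320,180) in the wrist picture with its top at z = 83 (32 + 51). Now I go to the screw and turn on the way.

```bash
python3 -m handwheel '[[-0.017,-0.034,0,0,0,0.17,0.6],[-0.034,-0.069,0,0,0,0.34,0.6],[-0.051,-0.103,0,0,0,0.52,0.6],[-0.068,-0.138,0,0,0,0.7,0.6],[-0.085,-0.172,0,0,0,0.88,0.6],[-0.102,-0.207,0,0,0,1.06,0.6],[-0.12,-0.241,0,0,0,1.23,0.6],[-0.1362,-0.276,0,0,0,1.408,0.6],[-0.1362,-0.276,0,0,0,1.408,0.6],[-0.1362,-0.276,0,0,0,1.408,0.6]]'
python3 - <<'E'
from h import *
im,d,W=cloud("wrist"); cv2.imwrite("pics/ws2.png",im); hsv=cv2.cvtColor(im,cv2.COLOR_BGR2HSV)
m=(hsv[...,0]>=2)&(hsv[...,0]<=15)&(hsv[...,1]>160)&(hsv[...,2]>120)
t=W[m]; t=t[(t[:,2]>113)&(abs(t[:,0]-507)<50)&(abs(t[:,1]-354)<50)]; r=cv2.minAreaRect(t[:,:2].astype(np.float32)); print(len(t),t.mean(0),r)
go(507.4,353.8,80,np.radians(83.4+90)); print(read_state()["joints"])
E
```

```text
clock: 10.92
position: [506.2, 353.0, 249.4]
ee_rot: [-0.666, 0.746, -0.0, -0.001]
contact_force: [-0.5, -0.4, -0.1]
gripper_width: 68.4
grasp_force: 0.0
942 [507.09613611 352.61208412 117.87558501] ((506.92181396484375, 353.1568603515625), (42.817481994628906, 20.43095588684082), 82.88938903808594)
pos [506.5 352.6 249.7] tooly 3.027 j6 -0.98 F [ 0.2 -0.2  0.3] w 68.0
row shift m [-0.0015 -0.001   0.1697] dist 170.0
  turn [ 0.001  -0.0014  0.0005] to yaw 3.026
  turn [ 2.2000e-03  1.6000e-03 -3.1411e+00] to yaw 6.168
  turn [ 2.2000e-03  1.6000e-03 -3.1411e+00] to yaw -0.115
  turn [ 0.001  -0.0014  0.0005] to yaw 9.31
[ 8.70126870e-01  3.60628519e-01  1.78785799e-02 -5.85946089e-05
 -1.22977216e+00 -9.84836805e-01]
```

```bash
python3 -m handwheel '[[-0.001,-0.001,0.03,0,0,0,0.6],[-0.001,-0.001,0.08,0,0,0,0.6],[-0.001,-0.001,0.13,0,0,0,0.6],[-0.001,-0.001,0.16,0,0,0,0.6],[-0.001,-0.001,0.168,0,0,0,0.6],[-0.001,-0.001,0.168,0,0,0,0.6],[-0.001,-0.001,0.168,0,0,0,-0.7],[-0.001,-0.001,0.168,0,0,0,-0.8],[-0.001,-0.001,0.168,0,0,0,-0.9],[-0.001,-0.001,0.168,0,0,0,-0.9]]'
python3 -m handwheel '[[0,0,0,0,0,0,-0.9],[0,0,0,0,0,0,-0.9],[0,0,0,0,0,0,-0.9]]'
```

```text
clock: 12.22
position: [508.1, 354.9, 83.5]
ee_rot: [-0.665, 0.746, -0.0, 0.001]
contact_force: [-1.1, -0.2, 3.7]
gripper_width: 21.6
grasp_force: 59.6
clock: 12.6
position: [508.1, 354.9, 83.5]
ee_rot: [-0.665, 0.746, -0.0, 0.001]
contact_force: [-2.7, 0.3, 6.0]
gripper_width: 21.1
grasp_force: 59.7
```

```bash
python3 -m handwheel '[[0,0,-0.02,0,0,0,-0.9],[0,0,-0.06,0,0,0,-0.9],[0,0,-0.11,0,0,0,-0.9],[0,0,-0.15,0,0,0,-0.9],[0,0,-0.15,0,0,0,-0.9]]'
python3 - <<'E'
from h import *
print(read_state()["grasp_force"]); go(513.5,-95,230,np.radians(41.8+180-360))
E
```

```text
clock: 13.22
position: [508.9, 355.7, 235.8]
ee_rot: [-0.665, 0.746, 0.0, 0.004]
contact_force: [-0.3, 0.3, -1.7]
gripper_width: 21.2
grasp_force: 59.3
59.317139983177185
pos [508.9 355.7 235.8] tooly 3.027 j6 -0.99 F [-0.3  0.3 -1.7] w 21.2
row shift m [ 0.4472 -0.0561  0.0034] dist 451.0
  turn [-0.0067  0.0037 -0.8443] to yaw -2.412
  turn [0.0045 0.0082 2.2972] to yaw 0.73
  turn [0.0045 0.0082 2.2972] to yaw -5.554
  turn [-0.0067  0.0037 -0.8443] to yaw 3.871
```

```bash
python3 -m handwheel '[[0.03,-0.004,0,0,0,-0.08,-0.9],[0.08,-0.01,0,0,0,-0.18,-0.9],[0.135,-0.017,0,0,0,-0.28,-0.9],[0.19,-0.024,0,0,0,-0.38,-0.9],[0.245,-0.031,0,0,0,-0.48,-0.9],[0.3,-0.038,0,0,0,-0.58,-0.9],[0.355,-0.045,0,0,0,-0.68,-0.9],[0.41,-0.052,0,0,0,-0.78,-0.9],[0.447,-0.056,0,0,0,-0.844,-0.9],[0.447,-0.056,0,0,0,-0.844,-0.9]]'
python3 - <<'E'
from h import *
s=read_state(); print(s["grasp_force"])
for n in ("wrist","side"):
    im,d,W=cloud(n); np.save(f"{n}2.npy",W); cv2.imwrite(f"pics/{n}2.png",im)
    if n=="wrist": wi=im
go(513.5,-95,160,np.radians(41.8+180-360))
# grip seen in wrist camera, in world
W=np.load("wrist2.npy"); hsv=cv2.cvtColor(wi,cv2.COLOR_BGR2HSV)
m=(hsv[...,0]>=2)&(hsv[...,0]<=15)&(hsv[...,1]>150)&(hsv[...,2]>90)
t=W[m]; g=t[t[:,2]>200]; print("grip",len(g), np.nanpercentile(g,[2,50,98],axis=0))
p=t[abs(t[:,2]-68)<6]; print("coup",len(p),cv2.minAreaRect(p[:,:2].astype(np.float32)) if len(p)>5 else "")
E
```

```text
clock: 14.48
position: [510.7, -98.1, 230.2]
ee_rot: [0.912, -0.411, -0.002, 0.001]
contact_force: [0.4, -0.1, -1.6]
gripper_width: 21.5
grasp_force: 59.1
59.11239266395569
pos [511.3 -96.2 230.8] tooly -2.414 j6 0.6 F [ 0.   0.4 -1.9] w 21.1
row shift m [ 0.0008 -0.0026  0.0708] dist 71.0
  turn [ 0.0019  0.0022 -0.0022] to yaw -2.412
  turn [ 3.5000e-03 -2.9000e-03  3.1394e+00] to yaw 0.73
  turn [ 3.5000e-03 -2.9000e-03  3.1394e+00] to yaw -5.554
  turn [ 0.0019  0.0022 -0.0022] to yaw 3.871
grip 5603 [[ 495.22759516 -121.18291707  236.67226476]
 [ 516.7548358  -105.76963652  264.51195248]
 [ 532.10341195  -82.61872743  265.86989949]]
coup 736 ((518.762451171875, -100.47053527832031), (48.747074127197266, 34.45222473144531), 42.54304122924805)
```

View pics/wrist2.png

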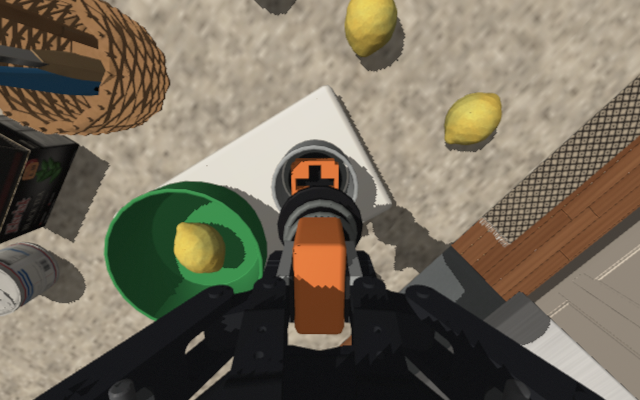

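The view shows the coupling cross at (316,178), aligned with the picture's axes. The held grip is at (320,275) and the disc at (319,215). Next I check where the grip sits in the tool frame.

Run:
```python
from h import *
s=read_state(); im=cv2.imread("pics/wrist2.png"); W=np.load("wrist2.npy"); hsv=cv2.cvtColor(im,cv2.COLOR_BGR2HSV)
m=(hsv[...,0]>=2)&(hsv[...,0]<=15)&(hsv[...,1]>150)&(hsv[...,2]>60)
T=(W-np.array(s["position"]))@R.from_quat(s["ee_rot"]).as_matrix()
g=T[m&(W[...,2]>200)]; top=g[g[:,2]<-30]; side=g[g[:,2]>-28]
print("top pct",np.nanpercentile(top,[1,50,99],axis=0).round(1)); 
f=g[(g[:,2]>-30)&(abs(g[:,1])<8)]; print("front face x by z",[(z,np.median(f[abs(f[:,2]-z)<2][:,0]).round(1)) for z in(-26,-20,-14,-8)if (abs(f[:,2]-z)<2).any()])
# disc (black body) points: rim in tool frame at z about 69.8-32=38
d=T[200:250,270:370].reshape(-1,3); d=d[(d[:,2]>30)&(d[:,2]<48)]; print("disc",np.nanpercentile(d,[1,50,99],axis=0).round(1)); print(cv2.minEnclosingCircle(d[:,:2].astype(np.float32)))
c=T[m&(abs(W[...,2]-68)<6)]; r=cv2.minAreaRect(c[:,:2].astype(np.float32)); print("coup tool",r, np.percentile(c[:,:2],[1,99],axis=0))
```

```text
top pct [[-17.6  -8.2 -35.3]
 [  5.9   2.3 -33.9]
 [ 24.4  12.7 -30.8]]
front face x by z [(-26, np.float64(24.3)), (-20, np.float64(24.3)), (-14, np.float64(24.4)), (-8, np.float64(24.3))]
disc [[ -8.4 -24.7  35. ]
 [ 13.2 -10.2  37.9]
 [ 21.6  29.5  39.9]]
((2.7964887619018555, 2.541860580444336), 27.814237594604492)
coup tool ((8.636896133422852, -3.0607051849365234), (48.746055603027344, 34.603206634521484), 89.1316146850586) [[ -6.75557307 -26.87588156]
 [ 25.75126862  21.29037706]]
```

```bash
python3 -m handwheel '[[0,-0.003,0,0,0,-0.005,-0.9],[0,-0.003,0,0,0,-0.005,-0.9],[0,-0.003,0,0,0,-0.005,-0.9],[0,-0.003,0,0,0,-0.005,-0.9]]'
cat > rel.py <<'E'
from h import *
from scipy.optimize import minimize
for _ in range(2):
    s=read_state(); im,d,W=cloud("wrist"); hsv=cv2.cvtColor(im,cv2.COLOR_BGR2HSV)
    m=(hsv[...,0]>=2)&(hsv[...,0]<=15)&(hsv[...,1]>150)&(hsv[...,2]>60)
    H=np.array(camera_model("wrist")["hand_eye"]); K=np.array(camera_model("wrist")["K"]); v,u=np.mgrid[:400,:640]
    T=np.stack([(u-K[0,2])/K[0,0]*d,(v-K[1,2])/K[1,1]*d,d],-1)@H[:3,:3].T+H[:3,3]
    g=T[m&(T[...,2]<0)&(d>0)]; f=g[(g[:,2]>-28)&(abs(g[:,1])<8)]; top=g[g[:,2]<-32]
    hi=np.percentile(top[:,1],[1,99]); print("screw x",np.median(f[:,0]).round(1)-22,"y",hi.mean().round(1),hi.round(1))
    zc=s["position"][2]-68
    c=T[m&(abs(T[...,2]-zc)<8)][:,:2]; r=cv2.minAreaRect(c.astype(np.float32)); print("coup",len(c),r, "xmax",np.percentile(c[:,0],99.5).round(1),"y",np.percentile(c[:,1],[.5,99.5]).round(1))
    def cost(x):
        a=x[2]; q=abs((c-x[:2])@np.array([[np.cos(a),-np.sin(a)],[np.sin(a),np.cos(a)]]))
        return (((q[:,0]<6.5)&(q[:,1]<20.5))|((q[:,1]<6.5)&(q[:,0]<20.5))).sum()+(q.max(1)>24.5).sum()
    b=sorted((cost((x,y,a)),x,y,np.degrees(a)) for x in np.arange(-5,5.1,.5) for y in np.arange(-6,6.1,.5) for a in np.radians(np.arange(-5,5.1,1)))[:8]
    print("fit coup (tool x,y,deg)",np.mean(b,0).round(2))
go(513.5,-95,160,np.radians(41.8+180-360))
E
python3 rel.py
```

```text
clock: 15.08
position: [514.4, -93.6, 232.3]
ee_rot: [0.914, -0.406, 0.0, -0.0]
contact_force: [-0.4, -1.0, -2.4]
gripper_width: 21.0
grasp_force: 59.1
screw x 1.3000000000000007 y 0.6 [-9.9 11. ]
coup 766 ((9.369839668273926, -135.56150817871094), (32.62834167480469, 323.5018615722656), 0.12438565492630005) xmax 25.3 y [-22.6  26. ]
fit coup (tool x,y,deg) [22.75  1.06  1.69  0.12]
screw x 1.3000000000000007 y 0.6 [-9.8 11. ]
coup 765 ((9.96599006652832, -136.56985473632812), (32.453792572021484, 325.4079895019531), 0.35987040400505066) xmax 25.2 y [-22.7  25.9]
fit coup (tool x,y,deg) [22.75  1.06  1.56  0.12]
pos [514.3 -93.8 232.3] tooly -2.407 j6 0.6 F [ 0.2  0.5 -1.4] w 21.0
row shift m [0.0003 0.0014 0.0723] dist 72.0
  turn [-0.      0.      0.0047] to yaw -2.412
  turn [-0.     -0.     -3.1369] to yaw 0.73
  turn [-0.     -0.     -3.1369] to yaw -5.554
  turn [-0.      0.      0.0047] to yaw 3.871
```

```bash
python3 -m handwheel '[[0,0.001,0.02,0,0,0,-0.9],[0,0.001,0.05,0,0,0,-0.9],[0,0.001,0.075,0,0,0,-0.9],[0,0.001,0.087,0,0,0,-0.9],[0,0.001,0.09,0,0,0,-0.9],[0,0.001,0.09,0,0,0,-0.9]]'
python3 -m handwheel '[[0,0,0.003,0,0,0,-0.9],[0,0,0.006,0,0,0,-0.9],[0,0,0.009,0,0,0,-0.9],[0,0,0.011,0,0,0,-0.9],[0,0,0.011,0,0,0,-0.9]]'
```

```text
clock: 15.92
position: [514.2, -94.7, 143.0]
ee_rot: [0.914, -0.406, 0.001, -0.0]
contact_force: [-1.2, -0.0, -0.7]
gripper_width: 21.0
grasp_force: 59.2
clock: 16.55
position: [513.5, -94.7, 131.1]
ee_rot: [0.914, -0.406, -0.0, 0.0]
contact_force: [-0.6, -0.5, -1.6]
gripper_width: 21.4
grasp_force: 59.2
```

6.5 mm below the mouth and no force, so the splines have entered. I keep going down.

```bash
python3 -m handwheel '[[0,0,0.003,0,0,0,-0.9],[0,0,0.006,0,0,0,-0.9],[0,0,0.009,0,0,0,-0.9],[0,0,0.011,0,0,0,-0.9],[0,0,0.011,0,0,0,-0.9]]'
python3 -m handwheel '[[0,0,0.002,0,0,0,-0.9],[0,0,0.003,0,0,0,-0.9],[0,0,0.004,0,0,0,-0.9],[0,0,0.004,0,0,0,-0.9]]'
```

```text
clock: 17.18
position: [513.5, -94.7, 120.1]
ee_rot: [0.914, -0.406, -0.0, 0.0]
contact_force: [-0.2, -0.5, -2.5]
gripper_width: 21.2
grasp_force: 59.2
clock: 17.68
position: [513.7, -94.7, 116.7]
ee_rot: [0.914, -0.406, 0.0, 0.0]
contact_force: [-1.3, 0.0, 2.3]
gripper_width: 21.1
grasp_force: 59.6
```

```bash
python3 -m handwheel '[[0,0,0.002,0,0,0,-0.9],[0,0,0.004,0,0,0,-0.9],[0,0,0.006,0,0,0,-0.9],[0,0,0.008,0,0,0,-0.9],[0,0,0.009,0,0,0,-0.9],[0,0,0.009,0,0,0,-0.9],[0,0,0.009,0,0,0,-0.9]]'
```

```text
clock: 18.55
position: [513.8, -94.8, 108.8]
ee_rot: [0.914, -0.406, 0.0, 0.0]
contact_force: [-3.3, 0.8, 10.5]
gripper_width: 21.5
grasp_force: 60.8
```

```bash
python3 -m handwheel '[[0,0,0.001,0,0,0,-0.9],[0,0,0.001,0,0,0,-0.9],[0,0,0.001,0,0,0,-0.9]]'
python3 - <<'E'
from h import *
im,d,W=cloud("wrist"); hsv=cv2.cvtColor(im,cv2.COLOR_BGR2HSV)
m=(hsv[...,0]>=2)&(hsv[...,0]<=15)&(hsv[...,1]>150)&(hsv[...,2]>60)
t=W[m]; t=t[t[:,2]>100]; print("grip top z",np.nanpercentile(t[:,2],[90,98]).round(1))
y=((hsv[...,0]>=18)&(hsv[...,0]<=33)&(hsv[...,1]>110)); q=W[y]; q=q[np.hypot(q[:,0]-562,q[:,1]-52)<70]; print("lemon",len(q),np.nanmean(q,0).round(),np.nanmax(q[:,2]).round())
cv2.imwrite("pics/end.png",im)
E
```

```text
clock: 18.92
position: [513.8, -94.8, 107.9]
ee_rot: [0.914, -0.406, 0.0, 0.0]
contact_force: [-4.4, 1.7, 12.1]
gripper_width: 21.3
grasp_force: 60.8
grip top z [143.2 143.7]
lemon 3528 [571.  37.  69.] 84.0
```

View pics/end.png

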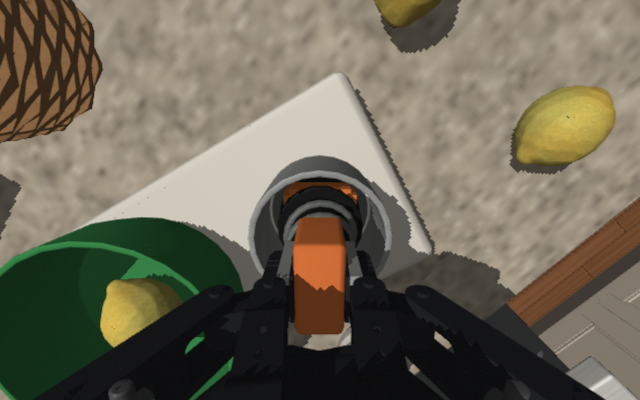

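The view shows the grip at (320,275), still held, with the disc at (320,200) seated on the coupling inside the collar. The lemon rests in the hopper at (140,310). The grip's top is at z = 143, which puts the spring about 8 to 9 mm down at about 13.5 N.

```bash
python3 -c "from bench import job_done; print(job_done())"
```

```text
the job is handed in; nothing more can be done
None
```

Job handed in at about 19 s: the lemon is released in the hopper, and the screw is meshed, fully home and still gripped, pressing the spring about 8–9 mm down of its 10 mm travel.

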